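# Find the loaded grinding jar

## Task

Swing the red-handled clamp frame of the jar cradle up and back over centre until it stays open by itself. Then lift the steel grinding jar out of the yellow-tagged nest to feel its weight, set it back in that nest, and lift the other jar out of the blue-tagged nest. One jar still holds its steel balls and is clearly heavier: finish while holding that jar upright in the gripper, a hand's breadth (about 8 cm) clear above the middle of the code reader's glass, with the lighter jar left standing in the cradle, the clamp still open, and nothing else on the bench disturbed.

Things in the scene. Friction and masses are not known exactly. Their poses are not given: they have to be found in the camera images.
- yellow_nest (a point): Centre of the floor of the nest with the yellow tag. The cradle is a fixed aluminium block 140 (x) x 190 (y) x 30 mm high with two round nests, 52 mm wide and 18 mm deep, centres 110 mm apart along the cradle's y; nest floors are 12 mm above the bench. The yellow tag lies on the block's top in front of this nest (-x side, towards the robot). Axes: the cradle's; x points away from the robot side, to the clamp hinge, y from the blue to the yellow nest, z up.
- blue_nest (a point): Centre of the floor of the nest with the blue tag, 110 mm from the yellow one towards the cradle's -y; same shape and axes.
- clamp_hinge (a point): Mid-point of the clamp frame's hinge axis, 125 mm above the bench and 59 mm behind (cradle +x of) the line of the nests. The axis runs along the cradle's y. Two steel cheeks, 140 mm high, carry it at 54 mm either side.
- clamp_grip (a point): Middle of the clamp frame's red handle bar: a round bar 12 mm thick along the cradle's y, 145 mm from the hinge axis, free for 70 mm between the frame's two steel side rods (10 mm thick, 42 mm either side). Closed, the bar is level with the hinge on the robot's side of the jars; 59 mm from the hinge a cross rod with two rubber feet lies 2 mm above the jar caps, so the jars cannot come out. Axes turn with the frame; y along the bar.
- clamp (a joint): Angle of the clamp frame (rad): 0 closed (level, towards the robot), about 1.57 upright, 2.0 the open stop (leaning back away from the robot). 160 g, a little friction, no spring: before upright it falls shut, well past upright it falls back open and stays.
- jar_1_mid (a point): Centre (half-way up) of one of two outwardly identical grinding jars: steel cylinder 44 mm in diameter and 80 mm high with an orange cap 40 mm in diameter and 20 mm high, 100 mm in all; z points up along the jar. Either jar may be in either nest, and either one may be the heavier. Standing in a nest its centre is 62 mm above the bench. One jar weighs 300 to 420 g, the other 640 to 830 g.
- jar_2_mid (a point): Centre (half-way up) of the other grinding jar, same size and look.
- reader_glass (a point): Centre of the square green glass on top of the code reader, a fixed white box 160 x 160 mm, 60 mm high; this point is 60 mm above the bench. z up.
- bottle: Bystander: small jar with a blue cap, 44 mm in diameter, 85 mm high, between cradle and reader; origin under its base.
- vial: Bystander: amber vial, 26 mm in diameter, 50 mm high; origin under its base.
- tip_box: Bystander: blue tip box 85 x 120 x 50 mm; origin under its base.
- tube_rack: Bystander: white rack 100 x 160 mm with capped tubes up to 72 mm high; origin under its base.
- beaker: Bystander: clear beaker 72 mm wide, 90 mm high; origin under its base.
- plate: Bystander: green well plate 85 x 127 x 16 mm; origin under its base.

How it is judged:
On the way, in this order (a step that is already met when the one before it is completed fails the run):
1. the clamp frame is swung back past upright (beyond 1.7 rad) (value of joint clamp above 1.7 rad), for 0.2 s.
2. the jar from the yellow-tagged nest is lifted clear (23 mm or more) while the other stands in the blue-tagged nest (((height (world z) of jar_2_mid above 0.085 m and horizontal distance between jar_1_mid and blue_nest below 0.012 m and height (world z) of jar_1_mid below 0.068 m and angle between jar_1_mid's own z axis and vertical below 0.12 rad) or (height (world z) of jar_1_mid above 0.085 m and horizontal distance between jar_2_mid and blue_nest below 0.012 m and height (world z) of jar_2_mid below 0.068 m and angle between jar_2_mid's own z axis and vertical below 0.12 rad))), for 0.3 s.
3. the jar from the blue-tagged nest is lifted clear (23 mm or more) while the first stands back in the yellow-tagged nest (((height (world z) of jar_2_mid above 0.085 m and horizontal distance between jar_1_mid and yellow_nest below 0.012 m and height (world z) of jar_1_mid below 0.068 m and angle between jar_1_mid's own z axis and vertical below 0.12 rad) or (height (world z) of jar_1_mid above 0.085 m and horizontal distance between jar_2_mid and yellow_nest below 0.012 m and height (world z) of jar_2_mid below 0.068 m and angle between jar_2_mid's own z axis and vertical below 0.12 rad))), for 0.3 s.
At the end, for the whole second after the job is handed in: Heavier jar held still, upright (0.2 rad) in the fingers, within 30 mm of the glass's centre seen from above, underside 30 to 150 mm above it; the other upright on a nest's floor, within 12 mm of its centre, pressing on the cradle with under 5.2 N (so the lighter); clamp beyond 1.7 rad (((horizontal distance between jar_1_mid and reader_glass below 0.03 m and z of jar_1_mid in the frame of reader_glass between 0.08 and 0.2 m and angle between jar_1_mid's own z axis and vertical below 0.2 rad and linear speed of jar_1 below 0.03 m/s and contact force between the fingers and jar_1 above 2 N and ((horizontal distance between jar_2_mid and yellow_nest below 0.012 m and height (world z) of jar_2_mid below 0.068 m and angle between jar_2_mid's own z axis and vertical below 0.12 rad) or (horizontal distance between jar_2_mid and blue_nest below 0.012 m and height (world z) of jar_2_mid below 0.068 m and angle between jar_2_mid's own z axis and vertical below 0.12 rad)) and contact force between jar_2 and cradle below 5.2 N) or (horizontal distance between jar_2_mid and reader_glass below 0.03 m and z of jar_2_mid in the frame of reader_glass between 0.08 and 0.2 m and angle between jar_2_mid's own z axis and vertical below 0.2 rad and linear speed of jar_2 below 0.03 m/s and contact force between the fingers and jar_2 above 2 N and ((horizontal distance between jar_1_mid and yellow_nest below 0.012 m and height (world z) of jar_1_mid below 0.068 m and angle between jar_1_mid's own z axis and vertical below 0.12 rad) or (horizontal distance between jar_1_mid and blue_nest below 0.012 m and height (world z) of jar_1_mid below 0.068 m and angle between jar_1_mid's own z axis and vertical below 0.12 rad)) and contact force between jar_1 and cradle below 5.2 N)) and value of joint clamp above 1.7 rad); the arm keeps its last pose, push and grip.
It fails at once if a jar is tipped by more than 0.7 rad (angle between any of jar_2_mid, jar_1_mid's own z axis and vertical above 0.7 rad).
It fails at once if another thing on the bench is shifted by more than 30 mm (distance of any of bottle, vial, tip_box, tube_rack, beaker, plate from where it was at the start of the episode above 0.03 m).
It also fails if it takes over 72 s, if anything falls off the work surface, if the arm or the gripper's body presses on something with over 40 N, if the wrist force passes 120 N, or if a joint passes its speed limit or range.

## Robot

A 6-joint arm with a two-finger parallel gripper is mounted at the origin on the work surface. World frame = base frame: x ahead of the robot, y to its left, z up, the work surface at z = 0. Lengths are in m, angles in rad, forces in N, time in s.
With the tool pointing down it reaches from about 0.275 to 0.875 m from the base axis. Payload 12.5 kg.
Tool frame: the origin (TCP) lies at the very end of the fingers, on their centre line; the grasp point (between the pads) lies 19 mm behind it (ctrl.grip_depth is the distance from the TCP to the grasp point, in m); z points along the fingers, y is the direction in which the jaws open and shut (so a half turn about z gives the same grasp; the last joint's range is limited). The gripper opens to 85 mm and grips with 20 to 120 N. Pads are 22 mm wide; open, the fingers measure 114 mm over their backs; the gripper's body (76 mm by 85 mm) begins 54 mm behind the grasp point. The pads swing forward as they close: fully open they stand 13 mm farther back than shut.
Start: joints at [1.096, 0.351, 1.652, -0, 1.139, -0.085], TCP at [0.209, 0.509, 0.231] pointing down, gripper open.
Joint ranges: [-2.75, 2.75], [-0.79, 2.1], [0.01, 2.65], [-1.57, 4.71], [0.07, 3.14], [-2.87, 2.87]. Speed limits (rad/s): [2.22, 2.22, 2.79, 3.14, 3.14, 3.14].

## Interface

Orientations are given as a unit quaternion [x, y, z, w].
In Python, from plant import ctrl gives the robot as it stands.
- The arm moves only by the shell command python3 -m handwheel 'ROWS' [OPENING] [FORCE]. ROWS is a JSON object of lists of equal length, an entry for each row: "translation": the shift along the tool's x, y, z in cm, a list of three; "turn": the turn about the tool's z in degrees. In form: {"translation": [[x, y, z], ...], "turn": [turn, ...]}. A call has 1 to 10 rows; each row shifts and turns the pose as measured when the row begins, along the tool's axes as they then stand; what a row does not reach is not made up. A row lasts 1/10 s, in which the tool goes at most 50 mm and 8.59 degrees, less where a joint would pass 70% of its speed; a pose out of reach is approached as far as the arm can. A call with a gripper value outside its range is refused whole. OPENING is the closure, from 0 (fully open) to 1 (shut), set as the call begins (- or left out, the last holds). The fingers move at their own pace and stop on an object; FORCE is the grip in N (left out, the last holds). Time passes only in rows, so rows that do not move let the fingers close. It gives the time, the measured TCP pose, the force and the opening at its end, in the units of the state.
- ctrl.read_state(): the state, without advancing time (a new reading comes with each control period).
- ctrl.capture(name): name is "scene" or "side" or "wrist"; returns the picture (400x640x3 uint8, red, green, blue); there is no depth.
- ctrl.camera_info(name): a dict with "camera_matrix" (3x3 intrinsics, pixels), "dist" ([k1, k2, p1, p2, k3] as OpenCV has them; the pictures are not rectified), "extrinsics" (4x4, takes a point from world to camera coordinates); the wrist camera has in their place "tool_from_camera" (4x4, takes a point from camera to tool coordinates, whose origin is the TCP and whose axes are the flange's). Camera axes: x right, y up, looking along -z (the intrinsics and any distortion apply to the point x, -y, -z); pixel columns grow to the right and rows downward; lengths in m; the calibration is good to about 2 mm. A picture is of the moment at which its call begins: read the wrist's pose just before it. camera_info takes no time and is no camera call.
- ctrl.sign_off(): hands the job in, once; it reports no verdict.
The state is a dict: "time": time; "qpos": joint angles; "joint_vel": joint speeds; "tau": joint torques, N m; "ee_pos": TCP position; "eef_rot": TCP orientation; "contact_force": force on the tool from outside, world axes, zero at the start; "moment": the same for the moment, N m; "opening": finger opening in m.
Only numpy, scipy, OpenCV 4.12 (cv2) and the standard library are available. Lean on these libraries where they do the work, as an engineer would, in place of code of your own. Each camera call takes 0.05 s, during which the arm holds its last target. There are 200 camera calls.

## Working session

There is one attempt and no reset: what is moved stays moved. The work goes in short steps, Python scripts to look and compute and a shell command to move; the robot and the scene stay as the last step left them, time stands still between calls to the robot, and variables do not carry over. Pictures are saved under pics/ and viewed, on a budget of 10 in all, crops included, one or two more only if the job needs it, and the job is handed in when it is done.

```bash
mkdir -p pics; ls; python3 - <<'E'
from plant import ctrl
import cv2,numpy as np
s=ctrl.read_state();print(s)
for n in("scene","side"):
    cv2.imwrite(f"pics/{n}0.png",ctrl.capture(n)[:,:,::-1])
    c=ctrl.camera_info(n);print(n,np.round(c["camera_matrix"],1).tolist(),c["dist"],np.round(c["extrinsics"],3).tolist())
print(ctrl.camera_info("wrist"))
a=cv2.imread("pics/scene0.png");b=cv2.imread("pics/side0.png")
E
```

```text
pics
{'time': 0.0, 'qpos': array([ 1.09638259e+00,  3.51251667e-01,  1.65247072e+00,  3.13211588e-05,
        1.13908176e+00, -8.45809050e-02]), 'joint_vel': array([ 0.0005975 , -0.00056939,  0.00122921,  0.00120248,  0.00018874,
       -0.0015662 ]), 'tau': array([ 1.83441662e-03, -5.06092143e+01, -2.91415644e+01, -4.73811284e-06,
        4.42932243e-03, -4.08978417e-05]), 'ee_pos': array([0.20881857, 0.50844062, 0.23073224]), 'eef_rot': array([ 1.93690934e-01,  9.81062411e-01, -5.78318805e-04, -1.80777201e-04]), 'contact_force': array([-0.55512236, -0.25538712, -0.50954447]), 'moment': array([-0.01455486, -0.0058573 ,  0.04297623]), 'opening': 0.08554309028704311}
scene [[449.7, 0.0, 326.4], [0.0, 449.7, 193.6], [0.0, 0.0, 1.0]] [-0.0446248  0.         0.         0.         0.       ] [[0.073, 0.997, 0.0, -0.032], [-0.746, 0.055, 0.664, 0.384], [0.662, -0.048, 0.748, -1.985], [0.0, 0.0, 0.0, 1.0]]
side [[411.0, 0.0, 315.2], [0.0, 411.0, 202.0], [0.0, 0.0, 1.0]] [-0.09933097  0.          0.          0.          0.        ] [[0.862, -0.507, -0.008, -0.521], [0.403, 0.676, 0.618, -0.286], [-0.308, -0.536, 0.786, -1.129], [0.0, 0.0, 0.0, 1.0]]
{'camera_matrix': array([[310.25873135,   0.        , 320.65189758],
       [  0.        , 310.25873135, 202.71325469],
       [  0.        ,   0.        ,   1.        ]]), 'dist': array([-0.05120565,  0.        ,  0.        ,  0.        ,  0.        ]), 'tool_from_camera': array([[ 1.41974156e-03,  9.47138581e-01,  3.20821591e-01,
         8.34470559e-02],
       [ 9.99998724e-01, -1.57966132e-03,  2.38196057e-04,
         1.89714940e-04],
       [ 7.32394135e-04,  3.20820844e-01, -9.47139615e-01,
        -1.41665353e-01],
       [ 0.00000000e+00,  0.00000000e+00,  0.00000000e+00,
         1.00000000e+00]])}
```

View pics/scene0.png

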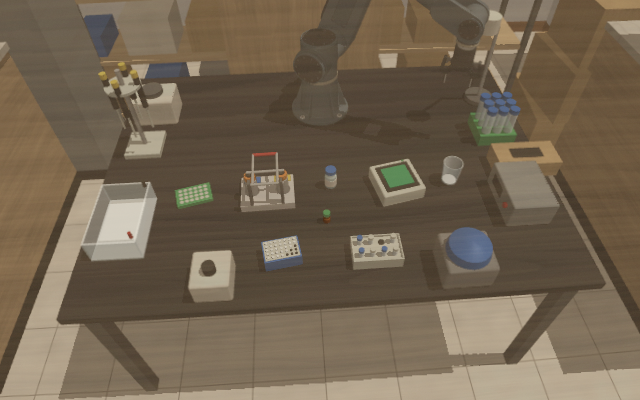

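View pics/side0.png

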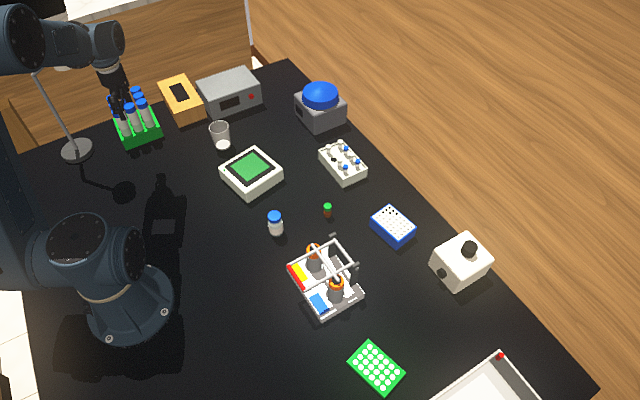

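The scene view shows the cradle near (267,190) and the reader near (397,178). In the side view the red bar is near (297,277), the yellow tag at (299,269), the blue tag at (319,301), the jar caps at (313,250) and (336,285), and the glass at (251,166). Next I'll enlarge the cradle and reader.

```bash
python3 - <<'E'
import cv2,numpy as np
a=cv2.imread("pics/scene0.png");b=cv2.imread("pics/side0.png")
def crop(im,x,y,w,h,s):
    return cv2.resize(im[y:y+h,x:x+w],None,fx=s,fy=s,interpolation=cv2.INTER_CUBIC)
A=crop(b,280,230,100,100,5)   # 500x500
B=crop(a,235,145,70,70,4)  # 280
C=crop(b,213,140,75,65,4)  #300x260
out=np.zeros((540,800,3),np.uint8);out[:500,:500]=A;out[:280,500:780]=B;out[280:540,500:800]=C
cv2.imwrite("pics/crop1.png",out)
E
cat > h.py <<'E'
from plant import ctrl
import cv2,numpy as np
from scipy.spatial.transform import Rotation as R
def ext(n,s=None):
    c=ctrl.camera_info(n)
    if n!="wrist": E=np.array(c["extrinsics"])
    else:
        T=np.eye(4);T[:3,:3]=R.from_quat(s["eef_rot"]).as_matrix();T[:3,3]=s["ee_pos"];E=np.linalg.inv(T@c["tool_from_camera"])
    return c,E
def unproj(n,uv,z,s=None):
    c,E=ext(n,s);p=cv2.undistortPoints(np.array([[uv]],float),c["camera_matrix"],c["dist"])[0,0]
    d=E[:3,:3].T@np.array([p[0],-p[1],-1]);o=-E[:3,:3].T@E[:3,3]
    return o+d*(z-o[2])/d[2]
def proj(n,P,s=None):
    c,E=ext(n,s);F=np.diag([1,-1,-1,1])@E
    return cv2.projectPoints(np.atleast_2d(np.array(P,float)),cv2.Rodrigues(F[:3,:3])[0],F[:3,3],c["camera_matrix"],c["dist"])[0][:,0]
E
```

```text
(no output)
```

View pics/crop1.png

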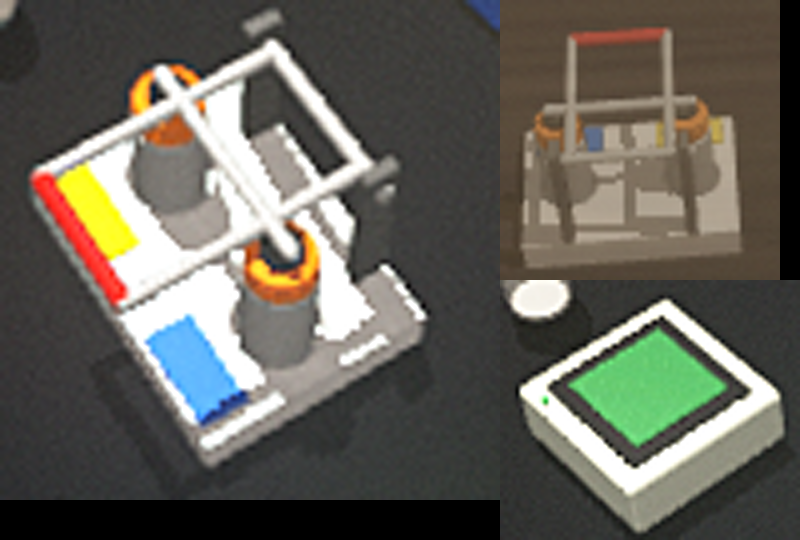

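Crop: bar ends at (40,182) and (122,298), hinge line from (272,48) to (372,165), cap tops near (168,90) and (283,250). The glass corners are at (656,328), (726,386), (640,446), (570,390).

```bash
python3 - <<'E'
from h import *
S=lambda x,y:(280+x/5-.4,230+y/5-.4)
C=lambda x,y:(213+(x-500)/4-.4,140+(y-280)/4-.4)
B=lambda x,y:(235+(x-500)/4-.4,145+y/4-.4)
p=lambda n,uv,z:np.round(unproj(n,uv,z),4)
print("side bar",p("side",S(40,182),.125),p("side",S(122,298),.125),"hinge",p("side",S(272,48),.125),p("side",S(372,165),.125))
print("scene bar",p("scene",B(574,38),.125),p("scene",B(668,33),.125),"hinge rod",p("scene",B(546,108),.125),p("scene",B(694,102),.125))
print("caps",p("side",S(168,90),.112),p("side",S(283,250),.112))
g=[p("side",C(*q),.06) for q in((656,328),(726,386),(640,446),(570,390))];print("glass",g,np.mean(g,0))
print("tags Y",p("side",S(97,212),.03),"B",p("side",S(196,368),.03))
print("bottle",p("side",(275,214),.08),"corner front",p("side",S(203,445),.03),"right",p("side",S(425,310),.03))
E
```

```text
side bar [ 0.4149 -0.1831  0.125 ] [ 0.4189 -0.262   0.125 ] hinge [ 0.5618 -0.1744  0.125 ] [ 0.5681 -0.2625  0.125 ]
scene bar [ 0.4174 -0.261   0.125 ] [ 0.4172 -0.1772  0.125 ] hinge rod [ 0.5034 -0.2819  0.125 ] [ 0.5056 -0.1548  0.125 ]
caps [ 0.504  -0.1616  0.112 ] [ 0.5061 -0.2749  0.112 ]
glass [array([0.5321, 0.309 , 0.06  ]), array([0.5535, 0.2162, 0.06  ]), array([0.4639, 0.1926, 0.06  ]), array([0.4392, 0.2798, 0.06  ])] [0.497175 0.2494   0.06    ]
tags Y [ 0.4536 -0.1665  0.03  ] B [ 0.4533 -0.2763  0.03  ]
bottle [0.475  0.0147 0.08  ] corner front [ 0.4341 -0.3157  0.03  ] right [ 0.5783 -0.3112  0.03  ]
```

Both cameras agree: the bar centre is near (0.417,-0.221), the hinge is 146 mm behind it, the nests are near (0.504,-0.163) and (0.505,-0.273), and the yaw is about 1°. I'll turn the jaws to lie along world x and travel above the bar.

```bash
python3 -m handwheel '{"translation": [[0,0,-0.5],[0,0,-0.5],[0,0,-0.5],[0,0,-0.5],[0,0,-0.5],[0,0,-0.5],[0,0,0],[0,0,0],[0,0,0]], "turn": [8.3,8.3,8.3,8.3,8.3,8.3,8.3,8.3,0]}' 0.5 40
```

```text
time: 1.0
ee_pos: [0.2081, 0.507, 0.2589]
eef_rot: [0.713, 0.701, -0.004, 0.001]
contact_force: [0.3, -0.7, -0.7]
opening: 0.0425
```

```bash
python3 -m handwheel '{"translation": [[-4.5,1.2,0],[-4.5,1.2,0],[-4.5,1.2,0],[-4.5,1.2,0],[-4.5,1.2,0],[-4.5,1.2,0],[-4.5,1.2,0],[-4.5,1.2,0],[-4.5,1.2,0],[0,0,0]], "turn": [0,0,0,0,0,0,0,0,0,0]}'; python3 -m handwheel '{"translation": [[-4.5,1.3,0],[-4.5,1.3,0],[-4.5,1.3,0],[-4.5,1.3,0],[-4.5,1.3,0],[0,0,0],[0,0,0]], "turn": [0,0,0,0,0,0,0]}'
```

```text
time: 2.0
ee_pos: [0.3181, 0.0871, 0.2597]
eef_rot: [0.695, 0.719, -0.004, 0.002]
contact_force: [0.3, 0.5, -0.2]
opening: 0.0432
time: 2.7
ee_pos: [0.3949, -0.1395, 0.261]
eef_rot: [0.683, 0.73, -0.003, 0.002]
contact_force: [-0.6, 1.1, -0.4]
opening: 0.0425
```

```bash
python3 -m handwheel '{"translation": [[-4.0,1.1,0],[-4.0,1.1,0],[0,0,0],[0,0,0]], "turn": [1.5,1.5,0,0]}'; python3 - <<'E'
from h import *
s=ctrl.read_state();print(s["ee_pos"],s["eef_rot"],s["qpos"])
cv2.imwrite("pics/w1.png",ctrl.capture("wrist")[:,:,::-1])
for P in ([.417,-.221,.125],[.416,-.186,.125],[.418,-.256,.125],[.504,-.163,.112],[.505,-.273,.112]): print(P,proj("wrist",P,s).round(0))
E
```

```text
time: 3.1
ee_pos: [0.4224, -0.2149, 0.2611]
eef_rot: [0.697, 0.717, -0.003, 0.001]
contact_force: [-0.5, -0.3, -0.8]
opening: 0.0426
[ 0.42240635 -0.21493152  0.26111397] [ 0.69720238  0.7168685  -0.00265783  0.00114984] [-0.56576896  0.17832137  1.80357911 -0.00619216  1.15853386 -0.59110424]
[0.417, -0.221, 0.125] [[316. 197.]]
[0.416, -0.186, 0.125] [[316. 160.]]
[0.418, -0.256, 0.125] [[316. 231.]]
[0.504, -0.163, 0.112] [[411. 136.]]
[0.505, -0.273, 0.112] [[399. 243.]]
```

View pics/w1.png

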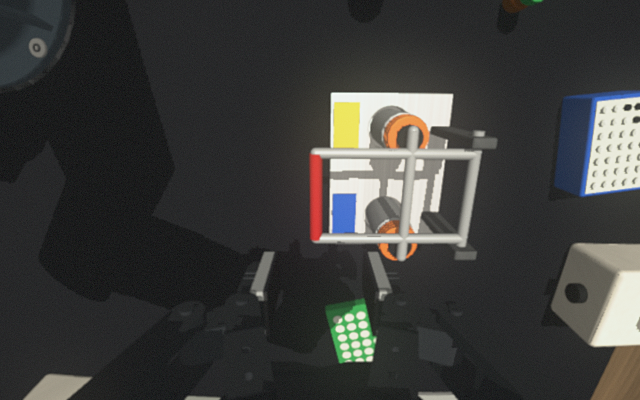

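The bar appears at (316,150–242), exactly where predicted. I'll descend around it.

```bash
python3 -m handwheel '{"translation": [[-0.6,-0.5,2],[0,0,3],[0,0,3],[0,0,3],[0,0,2],[0,0,0],[0,0,0]], "turn": [0,0,0,0,0,0,0]}'
```

```text
time: 3.85
ee_pos: [0.4177, -0.2121, 0.1301]
eef_rot: [0.691, 0.723, -0.002, 0.003]
contact_force: [0.7, -0.1, 0.4]
opening: 0.0427
```

```bash
python3 -m handwheel '{"translation": [[-0.5,0,1],[-0.4,0,1],[0,0,0.3],[0,0,0]], "turn": [0.5,0.5,0,0]}'; python3 -m handwheel '{"translation": [[0,0,0],[0,0,0],[0,0,0],[0,0,0],[0,0,0]], "turn": [0,0,0,0,0]}' 1 30
```

```text
time: 4.25
ee_pos: [0.4196, -0.222, 0.1083]
eef_rot: [0.697, 0.717, -0.001, 0.005]
contact_force: [0.0, 0.5, 0.6]
opening: 0.0427
time: 4.75
ee_pos: [0.4176, -0.2222, 0.1089]
eef_rot: [0.697, 0.717, -0.003, 0.004]
contact_force: [1.3, 0.3, -1.2]
opening: 0.0107
```

```bash
python3 -m handwheel '{"translation": [[0,0.1,-1.4],[0,0.2,-1.35],[0,0.3,-1.3],[0,0.45,-1.3],[0,0,0],[0,0,0]], "turn": [0,0,0,0,0,0]}'
```

```text
time: 5.35
ee_pos: [0.4275, -0.222, 0.1635]
eef_rot: [0.696, 0.718, -0.004, 0.004]
contact_force: [-0.1, -1.2, -1.8]
opening: 0.0105
```

```bash
python3 -m handwheel '{"translation": [[0,0.7,-1.5],[0,0.85,-1.4],[0,1.0,-1.3],[0,1.15,-1.2],[0,1.3,-1.0],[0,0,0],[0,0,0]], "turn": [0,0,0,0,0,0,0]}'
```

```text
time: 6.05
ee_pos: [0.4707, -0.2208, 0.2252]
eef_rot: [0.696, 0.718, -0.011, -0.004]
contact_force: [-3.4, -1.6, 2.1]
opening: 0.011
```

```bash
python3 -m handwheel '{"translation": [[0,1.4,-0.6],[0,1.6,-0.8],[0,1.8,-0.7],[0,1.8,-0.5],[0,1.7,-0.2],[0,0,0],[0,0,0]], "turn": [0,0,0,0,0,0,0]}'
```

```text
time: 6.75
ee_pos: [0.5527, -0.2189, 0.2542]
eef_rot: [0.696, 0.718, -0.015, -0.007]
contact_force: [-2.5, 1.5, 7.0]
opening: 0.0106
```

```bash
python3 -m handwheel '{"translation": [[0,1.5,0.1],[0,1.6,0.2],[0,1.6,0.3],[0,1.5,0.5],[0,0,0],[0,0,0]], "turn": [0,0,0,0,0,0]}'
```

```text
time: 7.35
ee_pos: [0.6186, -0.2173, 0.2409]
eef_rot: [0.696, 0.718, -0.012, -0.004]
contact_force: [1.1, 0.6, 4.7]
opening: 0.0104
```

```bash
python3 -m handwheel '{"translation": [[0,0,0],[0,0,0],[0,0,0],[0,0,-2],[0,0,-3],[0,0,-3],[0,0,-3],[0,0,0]], "turn": [0,0,0,0,0,0,0,0]}' 0.5; python3 - <<'E'
from h import *
s=ctrl.read_state();print(s["ee_pos"],s["eef_rot"],s["qpos"])
cv2.imwrite("pics/side1.png",cv2.resize(ctrl.capture("side")[180:340,220:420,::-1],None,fx=4,fy=4))
E
```

```text
time: 8.15
ee_pos: [0.6182, -0.2159, 0.3517]
eef_rot: [0.697, 0.717, -0.013, -0.007]
contact_force: [0.7, -0.1, -0.4]
opening: 0.0425
[ 0.61822463 -0.21589525  0.35167024] [ 0.69660615  0.71729463 -0.01321799 -0.00731978] [-0.3992168   0.48281783  1.16403443 -0.01934306  1.51799251 -0.42723358]
```

View pics/side1.png

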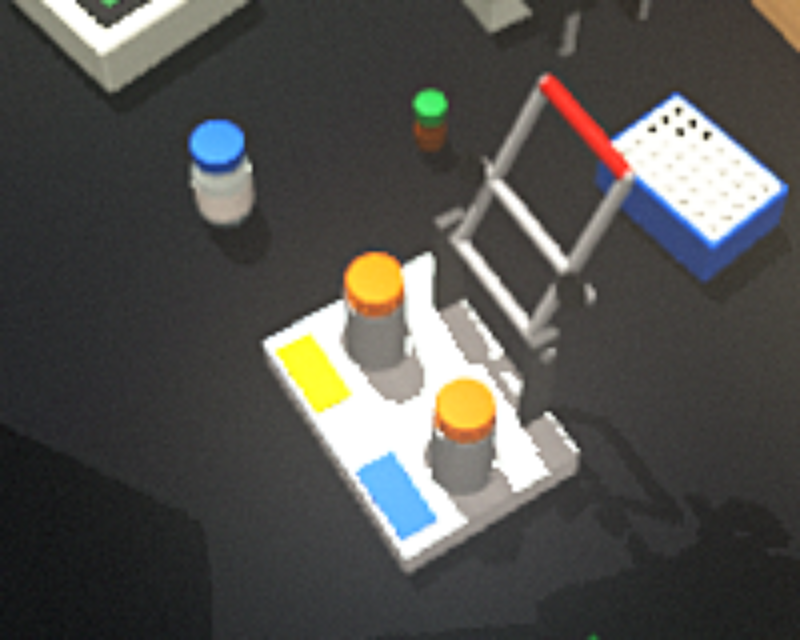

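The clamp rests open and both jars stand in their nests. The cap tops are at (375,278) and (465,403). I'll back off to above the yellow jar, then turn the jaws to y.

```bash
python3 -m handwheel '{"translation": [[1.4,-3,0],[1.4,-3,0],[1.4,-3,0],[1.2,-3,0],[0,0,0],[0,0,0]], "turn": [0,0,0,0,0,0]}' 0 50;  python3 -m handwheel '{"translation": [[0,0,0],[0,0,0],[0,0,0],[0,0,0],[0,0,0],[0,0,0],[0,0,0],[0,0,0],[0,0,0],[0,0,0]], "turn": [-8.5,-8.5,-8.5,-8.5,-8.5,-8.5,-8.5,-8.5,-8.5,-8.5]}'; python3 -m handwheel '{"translation": [[0,0,0],[0,0,0]], "turn": [-4,0]}'; python3 - <<'E'
from h import *
for a,b in((375,278),(465,403)): print(unproj("side",(220+(a+.5)/4-.5,180+(b+.5)/4-.5),.112))
s=ctrl.read_state();print(R.from_quat(s["eef_rot"]).as_matrix().round(3))
E
```

```text
time: 8.8
ee_pos: [0.4887, -0.1627, 0.3447]
eef_rot: [0.697, 0.717, -0.016, -0.014]
contact_force: [-0.0, -0.7, -0.3]
opening: 0.0856
time: 9.8
ee_pos: [0.493, -0.1653, 0.3356]
eef_rot: [0.019, 0.999, 0.0, -0.027]
contact_force: [-0.3, 0.4, -0.1]
opening: 0.0851
time: 10.0
ee_pos: [0.4939, -0.1658, 0.3338]
eef_rot: [-0.019, 0.999, 0.002, -0.028]
contact_force: [-0.5, -0.2, -0.4]
opening: 0.0851
[ 0.50193926 -0.16602309  0.112     ]
[ 0.5041914  -0.27638192  0.112     ]
[[-0.998 -0.037 -0.055]
 [-0.038  0.999  0.002]
 [ 0.055  0.005 -0.998]]
```

```bash
python3 -m handwheel '{"translation": [[-0.4,0,3],[-0.4,0,3],[-0.4,0,3],[-0.3,0,3],[0,0,0],[0,0,0]], "turn": [0,0,0,0,0,0]}'; python3 - <<'E'
from h import *
s=ctrl.read_state();print(s["ee_pos"],s["qpos"]);print(R.from_quat(s["eef_rot"]).as_matrix().round(3))
cv2.imwrite("pics/w2.png",ctrl.capture("wrist")[:,:,::-1])
for P in ([.503,-.165,.112],[.504,-.275,.112]): print(P,proj("wrist",P,s).round(0))
E
```

```text
time: 10.6
ee_pos: [0.5047, -0.1661, 0.2076]
eef_rot: [-0.012, 1.0, 0.002, -0.028]
contact_force: [0.1, -0.9, 0.8]
opening: 0.0856
[ 0.50473415 -0.16614316  0.20760839] [-0.39609688  0.36951328  1.68874334 -0.02098808  1.13623731 -1.98078941]
[[-0.998 -0.023 -0.056]
 [-0.023  1.     0.003]
 [ 0.056  0.004 -0.998]]
[0.503, -0.165, 0.112] [[321. 210.]]
[0.504, -0.275, 0.112] [[187. 209.]]
```

View pics/w2.png

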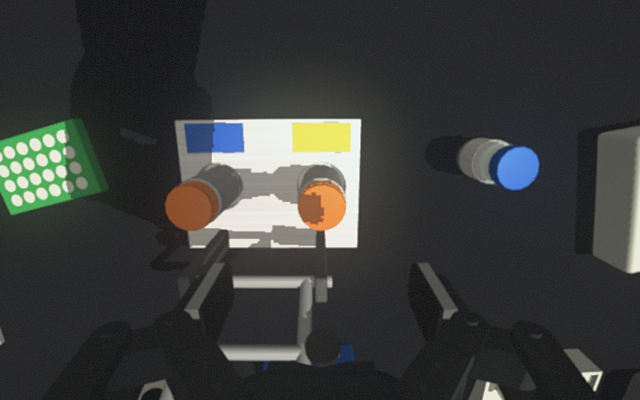

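The yellow cap is at (322,205) and the blue cap at (192,205), within about 4 mm of prediction. Going down over the yellow jar.

```bash
python3 -m handwheel '{"translation": [[-0.2,0.1,2.5],[0,0.1,2.5],[0,0,2.5],[0,0,2.5],[0,0,2],[0,0,0],[0,0,0]], "turn": [0,0,0,0,0,0,0]}'
```

```text
time: 11.35
ee_pos: [0.5076, -0.1672, 0.0957]
eef_rot: [-0.009, 1.0, -0.002, -0.019]
contact_force: [0.1, -0.0, 1.9]
opening: 0.0855
```

```bash
python3 -m handwheel '{"translation": [[0.5,0.2,1.4],[0.3,0.1,1.4],[0,0,1.2],[0,0,0],[0,0,0]], "turn": [0,0,0,0,0]}'
```

```text
time: 11.85
ee_pos: [0.503, -0.1666, 0.0627]
eef_rot: [-0.009, 1.0, -0.005, -0.013]
contact_force: [0.9, -0.3, 0.4]
opening: 0.0854
```

```bash
python3 -m handwheel '{"translation": [[0.3,0.2,0.6],[0.2,0.1,0.5],[0,0,0],[0,0,0]], "turn": [0,0,0,0]}'; python3 -m handwheel '{"translation": [[0,0,0],[0,0,0],[0,0,0],[0,0,0],[0,0,0],[0,0,0]], "turn": [0,0,0,0,0,0]}' 1 50
```

```text
time: 12.25
ee_pos: [0.4983, -0.1639, 0.0525]
eef_rot: [-0.009, 1.0, -0.005, -0.012]
contact_force: [-0.4, 0.4, 0.8]
opening: 0.0855
time: 12.85
ee_pos: [0.4986, -0.1643, 0.053]
eef_rot: [-0.009, 1.0, -0.005, -0.012]
contact_force: [-0.3, -0.8, 0.4]
opening: 0.0434
```

```bash
python3 -m handwheel '{"translation": [[0,0,-0.8],[0,0,-0.8],[0,0,-1],[0,0,-1],[0,0,-1],[0,0,-0.5],[0,0,0],[0,0,0],[0,0,0],[0,0,0]], "turn": [0,0,0,0,0,0,0,0,0,0]}';python3 -m handwheel '{"translation": [[0,0,0],[0,0,0],[0,0,0]], "turn": [0,0,0]}'; python3 - <<'E'
from h import *
s=ctrl.read_state();print(s["tau"],s["contact_force"],s["moment"],s["qpos"])
E
```

```text
time: 13.85
ee_pos: [0.4982, -0.1627, 0.107]
eef_rot: [-0.009, 1.0, -0.004, -0.014]
contact_force: [0.7, 0.0, -7.3]
opening: 0.0428
time: 14.15
ee_pos: [0.4978, -0.1626, 0.1062]
eef_rot: [-0.009, 1.0, -0.004, -0.015]
contact_force: [-0.2, -0.9, -7.7]
opening: 0.0429
[ 5.56752400e-05 -5.59254313e+01 -2.52878934e+01 -6.82478794e-02
  1.02249209e-01  2.55701716e-04] [-0.1558268  -0.9360322  -7.72432877] [ 0.00992915 -0.0471582   0.016619  ] [-0.39486388  0.48244825  1.80861041 -0.02499736  0.87442126 -1.96664315]
```

The yellow-nest jar reads 7.7 N, about 0.78 kg, so it's the heavy one. Setting it back.

```bash
python3 -m handwheel '{"translation": [[-0.1,-0.1,0.8],[0,-0.1,0.8],[0,0,0.8],[0,0,0.8],[0,0,0.5],[0,0,0],[0,0,0]], "turn": [0,0,0,0,0,0,0]}'
```

```text
time: 14.85
ee_pos: [0.4972, -0.1649, 0.0647]
eef_rot: [-0.009, 1.0, -0.004, -0.016]
contact_force: [0.1, 0.3, -7.5]
opening: 0.0429
```

```bash
python3 -m handwheel '{"translation": [[-0.1,0,0.5],[0,0,0.4],[0,0,0.2],[0,0,0],[0,0,0]], "turn": [0,0,0,0,0]}'
```

```text
time: 15.35
ee_pos: [0.4984, -0.1652, 0.0534]
eef_rot: [-0.009, 1.0, -0.004, -0.015]
contact_force: [0.5, 0.6, -7.4]
opening: 0.0433
```

```bash
python3 -m handwheel '{"translation": [[0,0,0.2],[0,0,0.1],[0,0,0],[0,0,0]], "turn": [0,0,0,0]}'
```

```text
time: 15.75
ee_pos: [0.4991, -0.1654, 0.0536]
eef_rot: [-0.009, 1.0, -0.004, -0.014]
contact_force: [-0.5, -0.1, -7.2]
opening: 0.0427
```

```bash
python3 -m handwheel '{"translation": [[0,0,0.3],[0,0,0.3],[0,0,0]], "turn": [0,0,0]}'
```

```text
time: 16.05
ee_pos: [0.5005, -0.1665, 0.0532]
eef_rot: [-0.009, 1.0, -0.005, -0.012]
contact_force: [-0.6, 0.4, -8.0]
opening: 0.0427
```

```bash
python3 -m handwheel '{"translation": [[0.2,0.1,0.6],[0,0,0.3],[0,0,0]], "turn": [0,0,0]}'
```

```text
time: 16.35
ee_pos: [0.5019, -0.1669, 0.052]
eef_rot: [-0.008, 1.0, -0.007, -0.008]
contact_force: [-0.8, 0.3, -6.7]
opening: 0.0431
```

```bash
python3 -m handwheel '{"translation": [[0.4,0.2,0.6],[0,0,0],[0,0,0]], "turn": [0,0,0]}'; python3 - <<'E'
from h import *
s=ctrl.read_state();print(s["ee_pos"],s["contact_force"],s["moment"],s["tau"])
a=ctrl.capture("side")[:,:,::-1];w=ctrl.capture("wrist")[:,:,::-1]
cv2.imwrite("pics/c2.png",np.vstack([cv2.resize(a[220:320,270:390],(480,400)),np.zeros((0,480,3),np.uint8)]))
E
```

```text
time: 16.65
ee_pos: [0.5029, -0.1672, 0.0507]
eef_rot: [-0.008, 1.0, -0.01, -0.001]
contact_force: [-1.0, -0.2, -7.3]
opening: 0.043
[ 0.50292233 -0.16718641  0.05074819] [-1.03758436 -0.1744788  -7.33012609] [0.10007263 0.18505975 0.03565354] [-1.82107533e-02 -5.91239583e+01 -2.33052886e+01 -4.67232114e-02
 -2.79479334e-01  1.57730719e-03]
```

View pics/c2.png

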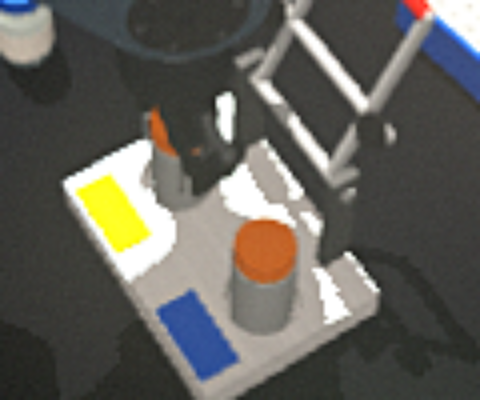

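The jar is inside the nest, and the TCP is 2 mm below its grasp height. A drop of a millimetre or so at most is harmless, so I'll release and check the force.

```bash
python3 -m handwheel '{"translation": [[0,0,0],[0,0,0],[0,0,0],[0,0,0]], "turn": [0,0,0,0]}' 0.3; python3 - <<'E'
from h import *
s=ctrl.read_state();print(s["ee_pos"],s["contact_force"],s["moment"],s["tau"],s["qpos"]);print(R.from_quat(s["eef_rot"]).as_matrix().round(3))
E
```

```text
time: 17.15
ee_pos: [0.5039, -0.1677, 0.0502]
eef_rot: [-0.008, 1.0, -0.01, -0.001]
contact_force: [-0.2, 0.8, 0.2]
opening: 0.0602
[ 0.50390078 -0.16769681  0.05023847] [-0.23563273  0.79007874  0.19243935] [-0.00146545 -0.01479468 -0.00248299] [ 2.08111087e-03 -5.40110743e+01 -2.01289254e+01 -4.31205402e-02
 -2.44765263e-02  6.22060816e-05] [-0.39920117  0.57475293  1.83395362 -0.02931267  0.72590511 -1.96467377]
[[-1.    -0.017 -0.001]
 [-0.017  1.    -0.021]
 [ 0.001 -0.021 -1.   ]]
```

```bash
python3 -m handwheel '{"translation": [[0,0.1,-1],[0,0,-2],[0,0,-3],[0,0,-3],[0,0,-3],[0,0,-3],[0,0,0],[0,0,0]], "turn": [0,0,0,0,0,0,0,0]}' 0; python3 -m handwheel '{"translation": [[0,-3,0],[0,-3,0],[0,-3,0],[0,-1.5,0],[0,0,0],[0,0,0]], "turn": [0,0,0,0,0,0]}'; python3 - <<'E'
from h import *
s=ctrl.read_state();print(s["ee_pos"]);print(R.from_quat(s["eef_rot"]).as_matrix().round(3))
cv2.imwrite("pics/w3.png",ctrl.capture("wrist")[:,:,::-1])
for P in ([.501,-.165,.112],[.502,-.273,.112],[.501,-.273,.012]): print(P,proj("wrist",P,s).round(0))
E
```

```text
time: 17.95
ee_pos: [0.504, -0.1629, 0.2109]
eef_rot: [-0.008, 1.0, -0.011, 0.001]
contact_force: [-0.8, 0.4, -1.5]
opening: 0.0851
time: 18.55
ee_pos: [0.5042, -0.2691, 0.2097]
eef_rot: [-0.009, 1.0, -0.009, -0.001]
contact_force: [0.5, 0.3, -0.4]
opening: 0.0855
[ 0.50424748 -0.26908325  0.20969898]
[[-1.    -0.018 -0.003]
 [-0.018  1.    -0.018]
 [ 0.003 -0.018 -1.   ]]
[0.501, -0.165, 0.112] [[450. 205.]]
[0.502, -0.273, 0.112] [[317. 203.]]
[0.501, -0.273, 0.012] [[320. 174.]]
```

View pics/w3.png

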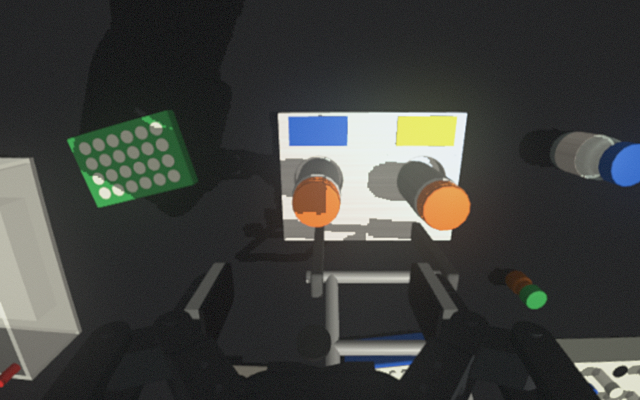

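Both jars are standing in their nests, the blue cap at (316,202) as predicted. Descending on the blue jar.

```bash
python3 -m handwheel '{"translation": [[0.3,-0.2,2.5],[0.2,0,2.5],[0,0,2.5],[0,0,2.5],[0,0,2],[0,0,0],[0,0,0]], "turn": [0,0,0,0,0,0,0]}'
```

```text
time: 19.3
ee_pos: [0.5003, -0.2657, 0.0872]
eef_rot: [-0.013, 1.0, -0.009, -0.001]
contact_force: [0.0, 0.0, -1.2]
opening: 0.0855
```

```bash
python3 -m handwheel '{"translation": [[0.1,-0.5,1.2],[0.1,-0.5,1.2],[0,0,0.8],[0,0,0],[0,0,0]], "turn": [0,0,0,0,0]}'
```

```text
time: 19.8
ee_pos: [0.4996, -0.2775, 0.0553]
eef_rot: [-0.013, 1.0, -0.01, 0.001]
contact_force: [0.3, 0.7, 0.3]
opening: 0.0854
```

```bash
python3 -m handwheel '{"translation": [[0,0.3,0.2],[0,0,0],[0,0,0]], "turn": [0,0,0]}'; python3 -m handwheel '{"translation": [[0,0,0],[0,0,0],[0,0,0],[0,0,0],[0,0,0],[0,0,0]], "turn": [0,0,0,0,0,0]}' 1 50; python3 -m handwheel '{"translation": [[0,0,-0.8],[0,0,-0.8],[0,0,-1],[0,0,-1],[0,0,-1],[0,0,-0.5],[0,0,0],[0,0,0],[0,0,0],[0,0,0]], "turn": [0,0,0,0,0,0,0,0,0,0]}';python3 -m handwheel '{"translation": [[0,0,0],[0,0,0]], "turn": [0,0]}'
```

```text
time: 20.1
ee_pos: [0.4998, -0.2743, 0.0538]
eef_rot: [-0.013, 1.0, -0.01, 0.001]
contact_force: [0.5, -0.1, 0.1]
opening: 0.0852
time: 20.7
ee_pos: [0.5001, -0.2744, 0.0545]
eef_rot: [-0.013, 1.0, -0.01, 0.002]
contact_force: [-0.7, -0.0, -0.2]
opening: 0.043
time: 21.7
ee_pos: [0.4992, -0.2728, 0.1095]
eef_rot: [-0.013, 1.0, -0.01, 0.001]
contact_force: [0.2, -0.3, -3.2]
opening: 0.0431
time: 21.9
ee_pos: [0.4989, -0.2726, 0.1088]
eef_rot: [-0.013, 1.0, -0.01, 0.0]
contact_force: [-0.3, 0.1, -3.6]
opening: 0.0431
```

The blue jar reads 3.5 N, so it's the light one and the yellow-nest jar is the heavy one. Setting this one back.

```bash
python3 -m handwheel '{"translation": [[0,-0.1,0.8],[0,0,0.8],[0,0,0.8],[0,0,0.8],[0,0,0.8],[0,0,0],[0,0,0]], "turn": [0,0,0,0,0,0,0]}'
```

```text
time: 22.6
ee_pos: [0.4983, -0.2742, 0.0637]
eef_rot: [-0.013, 1.0, -0.009, -0.001]
contact_force: [0.2, -0.4, -2.9]
opening: 0.0428
```

```bash
python3 -m handwheel '{"translation": [[-0.1,0,0.6],[0,0,0.4],[0,0,0.1],[0,0,0],[0,0,0]], "turn": [0,0,0,0,0]}'
```

```text
time: 23.1
ee_pos: [0.5005, -0.2749, 0.0548]
eef_rot: [-0.013, 1.0, -0.01, 0.001]
contact_force: [0.5, -0.3, -3.4]
opening: 0.0429
```

```bash
python3 -m handwheel '{"translation": [[0.1,0,0.4],[0,0,0],[0,0,0]], "turn": [0,0,0]}'; python3 -m handwheel '{"translation": [[0,0,0],[0,0,0],[0,0,0],[0,0,0]], "turn": [0,0,0,0]}' 0.3; python3 -m handwheel '{"translation": [[0,0,-1],[0,0,-2],[0,0,-3],[0,0,-3],[0,0,-3],[0,0,-3],[0,0,0],[0,0,0]], "turn": [0,0,0,0,0,0,0,0]}' 0; python3 -m handwheel '{"translation": [[0,3,0],[0,3,0],[0,3,0],[0,1.3,0],[0,0,0],[0,0,0]], "turn": [0,0,0,0,0,0]}'; python3 - <<'E'
from h import *
s=ctrl.read_state();print(s["ee_pos"]);print(R.from_quat(s["eef_rot"]).as_matrix().round(3))
cv2.imwrite("pics/w4.png",ctrl.capture("wrist")[:,:,::-1])
for P in ([.501,-.167,.112],[.501,-.274,.112]): print(P,proj("wrist",P,s).round(0))
E
```

```text
time: 23.4
ee_pos: [0.5019, -0.2766, 0.0545]
eef_rot: [-0.013, 1.0, -0.012, 0.004]
contact_force: [-0.5, 0.4, -3.2]
opening: 0.043
time: 23.8
ee_pos: [0.5021, -0.2768, 0.0541]
eef_rot: [-0.013, 1.0, -0.012, 0.004]
contact_force: [-0.1, -0.6, 0.4]
opening: 0.0598
time: 24.6
ee_pos: [0.5005, -0.2727, 0.2141]
eef_rot: [-0.013, 1.0, -0.012, 0.004]
contact_force: [0.2, 0.4, -0.5]
opening: 0.0853
time: 25.2
ee_pos: [0.4961, -0.1671, 0.2081]
eef_rot: [-0.012, 1.0, -0.011, 0.002]
contact_force: [-0.3, -0.3, 0.6]
opening: 0.0855
[ 0.49610089 -0.16705022  0.20814316]
[[-1.    -0.025  0.004]
 [-0.025  0.999 -0.023]
 [-0.004 -0.023 -1.   ]]
[0.501, -0.167, 0.112] [[323. 211.]]
[0.501, -0.274, 0.112] [[194. 207.]]
```

View pics/w4.png

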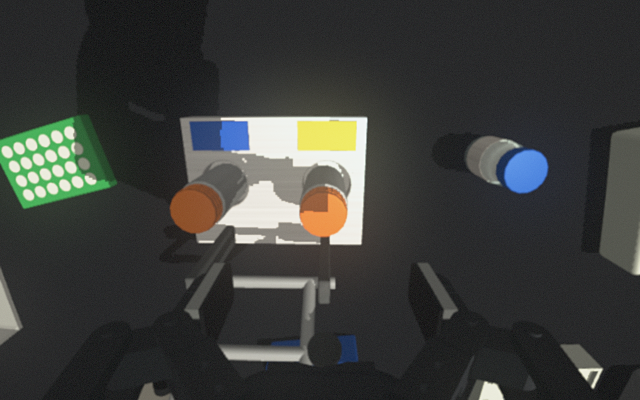

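Both jars are seated. The heavy jar's cap is at (323,211), exactly at (0.501,-0.167). Descending on it.

```bash
python3 -m handwheel '{"translation": [[-0.3,0,2.5],[0,0,2.5],[0,0,2.5],[0,0,2.5],[0,0,2],[0,0,0],[0,0,0]], "turn": [0,0,0,0,0,0,0]}'
```

```text
time: 25.95
ee_pos: [0.5011, -0.178, 0.0844]
eef_rot: [-0.009, 1.0, -0.012, 0.003]
contact_force: [-0.2, 0.4, 0.6]
opening: 0.0857
```

```bash
python3 -m handwheel '{"translation": [[0.1,0.6,1],[0,0.5,1],[0,0.1,0.9],[0,0,0],[0,0,0]], "turn": [0,0,0,0,0]}'
```

```text
time: 26.45
ee_pos: [0.5013, -0.1667, 0.0551]
eef_rot: [-0.009, 1.0, -0.013, 0.005]
contact_force: [-0.3, 0.4, 0.1]
opening: 0.0855
```

```bash
python3 -m handwheel '{"translation": [[0,0,0],[0,0,0],[0,0,0],[0,0,0],[0,0,0],[0,0,0]], "turn": [0,0,0,0,0,0]}' 1 60; python3 -m handwheel '{"translation": [[0,0,-0.8],[0,0,-1],[0,0,-1.5],[0,0,-2],[0,0,-2.5],[0,0,-2.5],[0,0,-2.5],[0,0,-2],[0,0,0],[0,0,0]], "turn": [0,0,0,0,0,0,0,0,0,0]}'
```

```text
time: 27.05
ee_pos: [0.5018, -0.1668, 0.0562]
eef_rot: [-0.009, 1.0, -0.013, 0.006]
contact_force: [0.6, -0.9, -0.7]
opening: 0.0429
time: 28.05
ee_pos: [0.496, -0.1615, 0.2107]
eef_rot: [-0.009, 1.0, -0.012, 0.002]
contact_force: [-0.1, 0.2, -8.2]
opening: 0.0426
```

```bash
python3 -m handwheel '{"translation": [[0,1,0],[0,2,0],[0,3,0],[0,3,0],[0,3,0],[0,3,0],[0,3,0],[0,2,0],[0,1,0],[0,0,0]], "turn": [0,0,0,0,0,0,0,0,0,0]}'
```

```text
time: 29.05
ee_pos: [0.4846, 0.0615, 0.1938]
eef_rot: [-0.008, 1.0, -0.01, -0.009]
contact_force: [0.4, -0.0, -7.7]
opening: 0.0429
```

```bash
python3 -m handwheel '{"translation": [[-0.1,1,-0.2],[-0.2,2,-0.2],[-0.3,3,-0.2],[-0.3,3,-0.2],[-0.3,3,-0.2],[-0.3,3,-0.2],[-0.2,1.5,-0.1],[0,0.5,0],[0,0,0]], "turn": [0,0,0,0,0,0,0,0,0]}'; python3 - <<'E'
from h import *
a=ctrl.capture("side")[:,:,::-1]
cv2.imwrite("pics/side2.png",a)
s=ctrl.read_state();print(s["ee_pos"]);print(R.from_quat(s["eef_rot"]).as_matrix().round(3))
E
```

```text
time: 29.95
ee_pos: [0.5004, 0.2353, 0.2014]
eef_rot: [-0.004, 1.0, -0.011, -0.01]
contact_force: [0.8, 0.4, -7.4]
opening: 0.0425
[0.50040988 0.23486232 0.20138151]
[[-1.    -0.007 -0.021]
 [-0.007  1.    -0.022]
 [ 0.021 -0.022 -1.   ]]
```

View pics/side2.png

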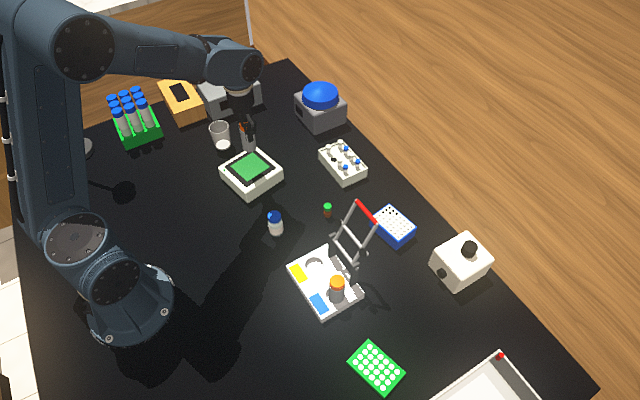

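The light jar stands at (337,287), the clamp is open, and the heavy jar hangs over the reader near (248,140). A small correction, then I'll settle.

```bash
python3 -m handwheel '{"translation": [[0.1,0.8,0.5],[0.1,0.7,0.5],[0,0,0],[0,0,0],[0,0,0],[0,0,0],[0,0,0]], "turn": [0,0,0,0,0,0,0]}'; python3 - <<'E'
from h import *
s=ctrl.read_state();print(s["ee_pos"],s["joint_vel"].round(3),s["opening"],s["contact_force"],np.degrees(np.arccos(-R.from_quat(s["eef_rot"]).as_matrix()[2,2])))
E
```

```text
time: 30.7
ee_pos: [0.498, 0.2477, 0.19]
eef_rot: [-0.002, 1.0, -0.012, -0.011]
contact_force: [0.3, 0.3, -7.4]
opening: 0.043
[0.49800371 0.2477283  0.18995199] [-0.003 -0.003 -0.001 -0.     0.    -0.001] 0.04300771849727864 [ 0.34619404  0.30823345 -7.4361282 ] 1.8138555654808743
```

The TCP is 2 mm from the glass centre, the jar's underside is about 86 mm above the glass, and the arm is still. Handing in.

```bash
python3 -c "from plant import ctrl; print(ctrl.sign_off())"
```

```text
the job is handed in; nothing more can be done
None
```

I swung the clamp fully open and weighed both jars. I then handed the job in at about 31 s, with the heavier jar held over the code reader; `sign_off` gave no verdict.

- **Weighing:** The yellow-nest jar pulled 7.4–8.2 N (about 0.78 kg) and the blue-nest jar about 3.4 N (about 0.35 kg). The yellow-nest jar is therefore the heavier one.
- **Last readings:** The TCP was about 2 mm from my estimate of the glass centre. By calculation the jar's underside was about 86 mm above the glass. The tool was tilted 1.8°, the gripper read 43 mm on the jar at 60 N, and joint speeds were near zero.
- **Last side picture:** The lighter jar stood in the blue nest, the clamp was open, and the bystanders in view looked unmoved.

**One check that disagreed:** when I set each jar back, the wrist force still showed its full weight at or slightly below the height where I had gripped it. I never saw clear floor contact before letting go. After release the force went to zero, and the next wrist pictures showed both jars standing in their nests.

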